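# Nest the rinse cups and hold the loupe over the explant

### The job

On the white board, first set the middle steel cup (green tab) inside the large one, then set the small cup (blue tab), with the pink ceramic hip-joint head still in it, inside the middle one, so that each sits flat on the floor of the next. Then take the loupe and hold it level, with its lens centred above the head and at the same height as the red marker on the gauge post. Finish while still holding the loupe there in the gripper, clear of everything else; do not move the marker or the other things on the bench.

Things in the scene. Friction and masses are not known exactly. Their poses are not given: they have to be found in the camera images.
- board: fixed white plastic board, 220 x 200 mm, 12 mm thick, lying flat on the steel bench; origin at the centre of its underside. The large cup stands on it.
- cup_large_center (a point): centre, half-way up, of the large open round steel cup: outer diameter 116, inner 110, height 30, floor 4 mm thick, no tab, 450 g. z up.
- cup_middle_center (a point): centre, half-way up, of the middle steel cup (empty at the start): outer diameter 84, inner 78, height 34, floor 4 mm thick, about 100 g. Its upright green grip tab stands on the rim on its +x side. z up.
- cup_middle_tab (a point): where to pinch the middle cup: on its green tab, 40.5 mm from the cup's axis along the cup's +x (outwards), 57 mm above its underside. Tab 8 mm thick along x (radially), 22 mm wide along y, reaching from the rim to 70 mm above the cup's underside, 13 mm above this point. Axes as the cup's.
- cup_small_center (a point): centre, half-way up, of the small steel cup that holds the pink head: outer diameter 56, inner 50, height 34, floor 4 mm thick, about 70 g without the head. Its upright blue grip tab stands on the rim on its +x side. z up.
- cup_small_tab (a point): where to pinch the small cup: on its blue tab, 26.5 mm from the cup's axis along the cup's +x (outwards), 57 mm above its underside. Tab 8 mm thick along x, 22 mm wide along y, reaching from the rim to 70 mm above the underside. At the start the middle cup's tab points to the robot's left, this one to its right (each within 0.65 rad); nested, the tabs must not stand on the same side.
- head_center (a point): centre of the pink ceramic ball head of a hip prosthesis, diameter 28 mm, 25 mm high with a flat foot 11 mm below this point, 40 g, lying loose on the floor of the small cup; it may slide there by up to 11 mm.
- lens (a point): centre of the loupe's lens, half-way through its 8 mm thick round aluminium frame (outer diameter 60 mm). z is the lens's axis (up); the handle runs along -x. The loupe weighs about 90 g.
- loupe_grip (a point): where to grip the loupe: at its centre of mass, half-way up its black handle, 55 mm from the lens centre along the loupe's -x, at the lens's height. The handle is 14 mm wide (y), 22 mm high (z) and reaches from 30 to 115 mm behind the lens centre. At the start the loupe lies level on its rest, this point 41 mm above the bench.
- rest: fixed grey rest: base plate 140 x 60 mm, 6 mm thick, with two black rubber blocks (30 and 20 mm wide) that carry the handle's end and the lens; between them the handle is free underneath, from 35 mm behind the grip point to 32 mm before it. Origin at the underside, x as the loupe's; the grip point lies above it.
- mark (a point): centre of the red marker (collar of diameter 26 mm, 12 mm high, with a 30 mm pointer towards the robot) on the gauge post; this height, 140 to 190 mm above the bench, is the focal height for the lens. The marker slides up and down on its post if pushed.
- gauge: fixed gauge: dark steel foot of diameter 68 mm with an aluminium post of diameter 10 mm, 220 mm tall; origin at the centre of its underside.
- ink_jar: bystander: dark jar, diameter 60, height 85 mm; origin under its centre.
- pink_jar: bystander: clear jar with pink lid, diameter 56, height 60 mm; origin under its centre.
- wash_bottle: bystander: yellow bottle, diameter 66, height 190 mm; origin under its centre.
- tub: bystander: white lidded tub, diameter 148, height 139 mm; origin under its centre.
- cassettes: bystander: clear tray, 90 x 130 mm, with upright coloured cassettes, 31 mm high; origin under its centre.
- ruler: bystander: aluminium ruler, 150 x 25 x 4 mm, lying flat along its x; origin under its centre.
Not all that is in view belongs to the job. Leave any purple look-alike of the part that bears cup_large_center alone.

How it is judged:
By the outcome, as a careful person would: the job done as asked, in the order asked, and still so for the second after the job is handed in, while the arm keeps its last pose, push and grip.
It also fails if it takes over 72 s, if anything falls off the work surface, if the arm or the gripper's body presses on something with over 40 N, if the wrist force passes 120 N, or if a joint passes its speed limit or range.

### The arm

A 7-joint arm with a two-finger parallel gripper is mounted at the origin on the work surface. World frame = base frame: x ahead of the robot, y to its left, z up, the work surface at z = 0. Lengths are in m, angles in rad, forces in N, time in s.
With the tool pointing down it reaches from about 0.425 to 0.825 m from the base axis. Payload 3.6 kg.
Tool frame: the origin (TCP) lies midway between the tips of the shut fingers; the grasp point (between the pads) lies 19 mm behind it; z points along the fingers, y is the line along which they close (so a half turn about z gives the same grasp; the last joint's range is limited). The gripper opens to 93 mm and grips with 3 to 60 N. Pads are 15 mm wide; open, the fingers measure 128 mm over their backs; the gripper's body (75 mm by 188 mm) begins 65 mm behind the grasp point.
Start: joints at [-1.302, 0.615, -0.013, 1.423, 0.008, 1.103, -0.04], TCP at [0.189, 0.622, 0.219] pointing down, gripper open.
Joint ranges: [-3.12, 3.12], [-0.3, 2.06], [-1.34, 1.32], [0.26, 2.42], [-1.36, 4.5], [0.01, 1.98], [-2.84, 2.84]. Speed limits (rad/s): [2.79, 2.79, 3.14, 3.14, 3.14, 3.14, 3.14].

### API

Orientations are given as a unit quaternion [x, y, z, w].
In Python, from plant import robot, eyes gives the robot as it stands.
- The arm moves only by the tool jog_arm, never from a script. Its argument "rows" is text: rows parted by semicolons, each of 5 numbers parted by spaces: the shift along the tool's x, y, z in mm, then the turn about the tool's z in rad, then the finger opening in mm, from 0 to 93. In form: tx ty tz yaw fingers; .... A call has 1 to 20 rows; each row shifts and turns the commanded pose from where the row before left it, along the tool's axes as they then stand; what a row does not reach is not made up. A row lasts 1/10 s, in which the tool goes at most 50 mm and 8.59 degrees, less where a joint would pass 70% of its speed; a pose out of reach is approached as far as the arm can. A call is refused whole if a number of a shift passes 50 or a number of a turn 0.15, either way. A call with a gripper value outside its range is refused whole. The fingers move at their own pace and stop on an object; "newtons" is the grip in N (left out, the last holds). Time passes only in rows, so rows that do not move let the fingers close. It gives the time, the measured TCP pose, the force, the opening and the grip force at its end, in the units of the state.
- robot.read_state(): the state, without advancing time (a new reading comes with each control period).
- eyes.camera(name): name is "side" or "top"; returns a dict with "img" (420x560x3 uint8, red, green, blue), "depth" (420x560 float32, m along the optical axis (not along the pixel's ray), 0 where there is no reading), "camera_matrix" (3x3 intrinsics, pixels), "k1" (the pictures are not rectified: a ray, as slopes to the right and down, at radius r is drawn at 1 + k1 r^2 times it, then the intrinsics apply), "R" (3x3) and "t" (3): a world point X has camera coordinates R X + t. Camera axes: x right, y down, z forward; pixel columns grow to the right and rows downward; lengths in m; the calibration is good to about 2 mm. A picture is of the moment at which its call begins.
- robot.job_done(): hands the job in; it is judged then, once.
The state is a dict: "time_s": time; "qpos": joint angles; "qd": joint speeds; "joint_torque": joint torques, N m; "eef_pos": TCP position; "eef_rot": TCP orientation; "wrist_force": force on the tool from outside, world axes, zero at the start; "moment": the same for the moment, N m; "grip_width": finger opening in m; "grip_force": force on a finger pad.
Only numpy, scipy, OpenCV 4.12 (cv2) and the standard library are available. Lean on these libraries where they do the work, as an engineer would, in place of code of your own. Each camera call takes 0.05 s, during which the arm holds its last target. There are 200 camera calls.

## Working session

There is one attempt and no reset: what is moved stays moved. The work goes in short steps, Python scripts to look and compute and a tool call to move; the robot and the scene stay as the last step left them, time stands still between calls to the robot, and variables do not carry over. Pictures are saved under pics/ and viewed, at most 10 in all, crops included, and the job is handed in when it is done.

Besides the shell and the picture viewer there is one more tool, called after ">>>" as name(argument=value, ...) on one line, values as JSON. jog_arm: Moves the arm, as the interface text tells. Its arguments: {"type":"object","properties":{"rows":{"type":"string"},"newtons":{"type":"number"}},"required":["rows"]}

```bash
mkdir -p pics
cat > h.py <<'E'
import numpy as np, cv2, sys
sys.path.insert(0,'.')
from plant import robot, eyes
def und(c,px):
    px=np.atleast_2d(np.asarray(px,float)).reshape(-1,1,2)
    K=np.array(c["camera_matrix"]); d=np.array([c["k1"],0,0,0],float)
    return cv2.undistortPoints(px,K,d).reshape(-1,2)
def ray(c,px):
    s=und(c,px); R=np.array(c["R"]);t=np.array(c["t"])
    return -R.T@t, np.c_[s,np.ones(len(s))]@R
def onz(c,px,z):
    o,d=ray(c,px); return o+d*((z-o[2])/d[:,2])[:,None]
def cloud(c):
    h,w=c["depth"].shape; v,u=np.mgrid[:h,:w]
    o,d=ray(c,np.c_[u.ravel(),v.ravel()])
    return (o+d*c["depth"].ravel()[:,None]).reshape(h,w,3)
def proj(c,X):
    R=np.array(c["R"]);t=np.array(c["t"])
    return cv2.projectPoints(np.atleast_2d(X).astype(float),cv2.Rodrigues(R)[0],t.astype(float),np.array(c["camera_matrix"]),np.array([c["k1"],0,0,0],float))[0].reshape(-1,2)
E
python3 - <<'E'
from h import *
for n in("top","side"):
    c=eyes.camera(n); cv2.imwrite(f"pics/{n}0.png",c["img"][...,::-1]); np.save(f"{n}0.npy",c,allow_pickle=True)
    print(n,c["camera_matrix"],c["k1"],-np.array(c["R"]).T@c["t"],np.array(c["R"])[2])
s=robot.read_state();print(s)
E
```

```text
top [[447.73161316   0.         279.27578569]
 [  0.         447.73161316 217.59816   ]
 [  0.           0.           1.        ]] -0.1514785352690179 [ 0.38012456 -0.06160398  1.43989629] [ 0.14155277  0.025774   -0.98959513]
side [[459.31735013   0.         282.87110602]
 [  0.         459.31735013 213.9206296 ]
 [  0.           0.           1.        ]] -0.03987367257192749 [ 0.1377317  -0.90025644  1.17460876] [ 0.29333162  0.59944033 -0.74473341]
{'time_s': 0.1, 'qpos': array([-1.30249827,  0.61581835, -0.01260581,  1.42468957,  0.00811555,
        1.10340645, -0.04040295]), 'qd': array([ 0.00100713, -0.00071959,  0.00077111, -0.00320265, -0.00065911,
        0.00037736,  0.00138699]), 'joint_torque': array([ 1.55183974e-03, -4.60039473e+01,  2.09999112e-01, -1.66245550e+01,
       -6.12529716e-02,  1.69056945e-02,  1.09058997e-04]), 'eef_pos': array([0.18865229, 0.62129695, 0.21761601]), 'eef_rot': array([ 1.46835873e-01,  9.89160218e-01, -1.12653647e-03, -1.43352122e-04]), 'wrist_force': array([ 0.23589347, -0.4277127 , -0.24661342]), 'moment': array([ 0.01938522, -0.00444834, -0.00043669]), 'grip_force': 0.0, 'grip_width': 0.09296912557901739}
```

View pics/top0.png

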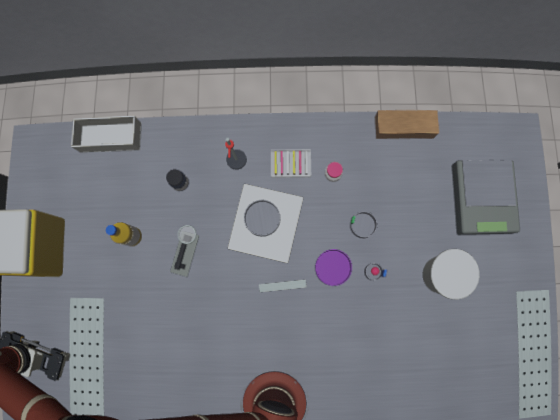

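View pics/side0.png

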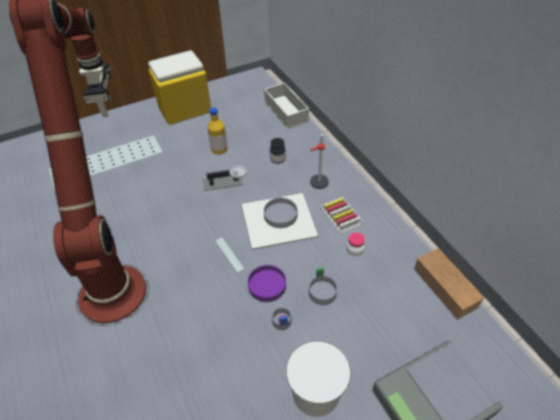

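The two steel cups right of centre are at top (363,225), green tab (354,219), and (374,271), blue tab (385,273). For the large cup, the candidates are the steel one on the white board at top (263,218) and the purple look-alike at (333,268); I choose the steel one. The loupe is at (184,248) and the red marker at (230,145).

```bash
cat > m.py <<'E'
from h import *
def hsv(c): return cv2.cvtColor(c["img"],cv2.COLOR_RGB2HSV)
def fitc(P):
    from scipy.optimize import least_squares
    c0=P.mean(0); f=lambda p:np.hypot(P[:,0]-p[0],P[:,1]-p[1])-p[2]
    r=least_squares(f,[*c0,.04],loss='soft_l1',f_scale=.002); return r.x,np.std(f(r.x))
E
python3 - <<'E'
from m import *
C={n:np.load(f"{n}0.npy",allow_pickle=True).item() for n in("top","side")}
V={n:cloud(C[n]) for n in C}
top=C["top"]
for nm,px in dict(large=(263,218),mid=(364,226),small=(374,271),purple=(333,268),lens=(187,235)).items():
    print(nm,onz(top,px,.03)[0].round(3))
masks=dict(green=((45,100,40),(85,255,255)),blue=((100,120,40),(128,255,255)),pink=((150,80,80),(176,255,255)),red=((0,150,80),(6,255,255)))
for n in C:
    h=hsv(C[n])
    for k,(a,b) in masks.items():
        m=cv2.inRange(h,a,b); N,_,st,ce=cv2.connectedComponentsWithStats(m)
        for i in range(1,N):
            if 6<st[i,4]<900:
                P=V[n][_==i]; print(n,k,ce[i].round(1),st[i,4],"med",np.median(P,0).round(4),"zmax",np.percentile(P[:,2],95).round(4))
h=V["top"][...,2]
print("bench z",np.median(h[300:330,200:260]),h[300:330,200:260].std(),"board",np.median(V["top"][240:250,245:285],(0,1)))
ims=[]
for n,(x,y) in dict(top=(340,190),).items():
    pass
def crop(n,x,y,w,hh,s):return cv2.resize(C[n]["img"][y:y+hh,x:x+w],None,fx=s,fy=s,interpolation=cv2.INTER_CUBIC)
A=crop("top",325,200,80,90,5); B=crop("side",250,255,100,90*1,4); B=cv2.resize(B,(400,450))
cv2.imwrite("pics/crop1.png",np.hstack([A,B])[...,::-1])
E
```

```text
large [0.581 0.027 0.03 ]
mid [ 0.55  -0.294  0.03 ]
small [ 0.408 -0.32   0.03 ]
purple [ 0.419 -0.191  0.03 ]
lens [0.53  0.272 0.03 ]
top green [352.6 219.2] 17 med [ 0.5679 -0.2536  0.0699] zmax 0.0743
top blue [110.5 229.8] 82 med [0.531  0.4619 0.1899] zmax 0.1941
top blue [383.8 272.9] 25 med [ 0.4003 -0.3437  0.067 ] zmax 0.0724
top pink [281.5 162.4] 42 med [ 0.7632 -0.0332  0.0302] zmax 0.0355
top pink [299.5 161.3] 43 med [ 0.7656 -0.0938  0.0305] zmax 0.0344
top pink [334.3 169.4] 193 med [ 0.7296 -0.2012  0.0594] zmax 0.0645
top pink [374.7 270.6] 55 med [ 0.408  -0.3233  0.0235] zmax 0.0304
top red [229.4 146.9] 37 med [0.7759 0.1165 0.1772] zmax 0.1799
top red [  3.6 408.1] 9 med [0.1332 0.4914 0.644 ] zmax 0.6509
top red [ 12.1 415.5] 11 med [0.1267 0.4625 0.6596] zmax 0.6681
side green [319.7 270.5] 26 med [ 0.5694 -0.2541  0.0669] zmax 0.0708
side blue [213.  110.5] 38 med [0.5336 0.4618 0.1902] zmax 0.1934
side blue [283.3 319.9] 44 med [ 0.401  -0.3461  0.0628] zmax 0.0724
side pink [337.  206.5] 58 med [ 0.7672 -0.0335  0.027 ] zmax 0.0354
side pink [346.3 218.2] 71 med [ 0.7664 -0.0926  0.0268] zmax 0.0351
side pink [356.3 238.8] 192 med [ 0.7297 -0.2033  0.0609] zmax 0.065
side red [32.7 42.3] 7 med [0.0712 0.2381 0.6788] zmax 0.6826
side red [49.9 54.4] 7 med [0.0953 0.2179 0.6506] zmax 0.653
side red [55.3 76. ] 7 med [0.0886 0.1895 0.6112] zmax 0.6131
side red [ 45.  112.7] 9 med [0.0372 0.1559 0.5481] zmax 0.5524
side red [ 50.2 117.5] 8 med [0.0447 0.1421 0.5389] zmax 0.5451
side red [320.6 146.4] 15 med [0.7804 0.1102 0.1785] zmax 0.1818
side red [ 59.  186.6] 8 med [0.0019 0.0591 0.4022] zmax 0.4079
side red [ 79.8 215.2] 9 med [0.0198 0.0062 0.3411] zmax 0.3464
side red [133.  283.4] 9 med [ 0.0663 -0.0102  0.0203] zmax 0.0262
bench z 0.0005298195908484127 0.10702901900037033 board [0.49767198 0.02264527 0.01180682]
```

View pics/crop1.png

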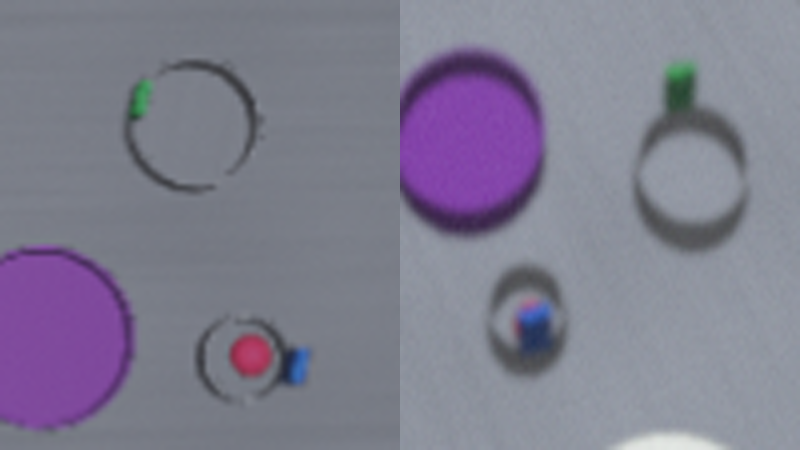

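The crop confirms it: green-tabbed empty cup at top crop (190,125), blue-tabbed cup with pink head at (245,360), purple dish left out. Next I fit circles on the depth points.

```bash
cat >> m.py <<'E'
def rim(c,V,g,z,R,dz=.006):
    """rim top points of a cup near g; returns centre, radius, n"""
    m=(np.abs(V[...,2]-z)<dz)&(np.abs(np.hypot(V[...,0]-g[0],V[...,1]-g[1])-R)<.012)
    return V[m]
E
python3 - <<'E'
from m import *
C={n:np.load(f"{n}0.npy",allow_pickle=True).item() for n in("top","side")}
V={n:cloud(C[n]) for n in C}
for nm,g,z,R in (("mid",(.55,-.294),.034,.0405),("small",(.408,-.32),.034,.0265),("large",(.581,.027),.042,.0565)):
    for n in C:
        P=rim(C[n],V[n],g,z,R)
        for _ in range(2):
            (x,y,r),s=fitc(P); P=rim(C[n],V[n],(x,y),z,R)
        print(nm,n,len(P),np.round([x,y,r],4),"sd",s.round(4),P[:,2].mean().round(4))
    # tab
for n in C:
    for nm,g in (("mid",(.567,-.254)),("small",(.401,-.345))):
        P=V[n].reshape(-1,3); P=P[(np.hypot(P[:,0]-g[0],P[:,1]-g[1])<.025)&(P[:,2]>.045)&(P[:,2]<.09)]
        T=P[P[:,2]>.064]
        print(nm,n,"tab",len(P),P.mean(0).round(4),"top",len(T),T.mean(0).round(4),"box",cv2.minAreaRect((T[:,:2]*1000).astype(np.float32)))
# loupe: z band
    P=V[n].reshape(-1,3); P=P[(P[:,0]>.38)&(P[:,0]<.62)&(P[:,1]>.2)&(P[:,1]<.36)]
    L=P[(P[:,2]>.037)&(P[:,2]<.049)]; H=P[(P[:,2]>.049)&(P[:,2]<.06)]
    print(n,"lens?",len(L),"fit",fitc(L[L[:,0]>.5]) if len(L) else 0)
    if len(H): print("handle",len(H),H.mean(0).round(4),cv2.minAreaRect((H[:,:2]*1000).astype(np.float32)))
    B=P[(P[:,2]>.003)&(P[:,2]<.009)]; print("base",len(B),cv2.minAreaRect((B[:,:2]*1000).astype(np.float32)))
    # marker
    P=V[n].reshape(-1,3); h=hsv(C[n]).reshape(-1,3); q=(((h[:,0]<8)|(h[:,0]>172))&(h[:,1]>110)&(P[:,0]>.68)&(P[:,0]<.85)&(abs(P[:,1]-.115)<.06)&(P[:,2]>.13))
    M=P[q]; print("mark",len(M),M.min(0).round(4),M.max(0).round(4),np.percentile(M[:,2],[5,50,95]).round(4))
    for nm,g,z0,z1,rr in (("ink",(.66,.29),.08,.09,.05),("pinkjar",(.73,-.2),.055,.066,.05),("post",(.78,.115),.2,.24,.05),("foot",(.71,.1),.008,.03,.07),("bottle",(.53,.46),.1,.2,.06),("tub",(.4,-.6),.13,.145,.12),("cass",(.765,-.06),.025,.04,.1)):
        Q=P[(np.hypot(P[:,0]-g[0],P[:,1]-g[1])<rr)&(P[:,2]>z0)&(P[:,2]<z1)]
        if len(Q): print(" ",nm,len(Q),Q[:,:2].min(0).round(3),Q[:,:2].max(0).round(3))
E
```

```text
Traceback (most recent call last):
ValueError: too many values to unpack (expected 3)
```

```bash
sed -i 's/c0=P.mean(0);/c0=P[:,:2].mean(0);/' m.py
cat > meas.py <<'E'
from m import *
C={n:np.load(f"{n}0.npy",allow_pickle=True).item() for n in("top","side")}
V={n:cloud(C[n]) for n in C}
for nm,g,z,R in (("mid",(.55,-.294),.034,.0405),("small",(.408,-.32),.034,.0265),("large",(.581,.027),.042,.0565)):
    for n in C:
        P=rim(C[n],V[n],g,z,R)
        for _ in range(2):
            (x,y,r),s=fitc(P); P=rim(C[n],V[n],(x,y),z,R)
        print(nm,n,len(P),np.round([x,y,r],4),"sd",s.round(4),P[:,2].mean().round(4))
for n in C:
    for nm,g in (("mid",(.567,-.254)),("small",(.401,-.345))):
        P=V[n].reshape(-1,3); P=P[(np.hypot(P[:,0]-g[0],P[:,1]-g[1])<.025)&(P[:,2]>.045)&(P[:,2]<.09)]
        T=P[P[:,2]>.064]
        print(nm,n,"tab",len(P),P.mean(0).round(4),"top",len(T),T.mean(0).round(4),"box",cv2.minAreaRect((T[:,:2]*1000).astype(np.float32)))
    P=V[n].reshape(-1,3); P=P[(P[:,0]>.38)&(P[:,0]<.62)&(P[:,1]>.2)&(P[:,1]<.36)]
    L=P[(P[:,2]>.037)&(P[:,2]<.049)]; H=P[(P[:,2]>.049)&(P[:,2]<.06)]
    print(n,"lens?",len(L),"fit",fitc(L[L[:,0]>.5]) if len(L) else 0)
    if len(H): print("handle",len(H),H.mean(0).round(4),cv2.minAreaRect((H[:,:2]*1000).astype(np.float32)))
    B=P[(P[:,2]>.003)&(P[:,2]<.009)]; print("base",len(B),cv2.minAreaRect((B[:,:2]*1000).astype(np.float32)))
    P=V[n].reshape(-1,3); h=hsv(C[n]).reshape(-1,3); q=(((h[:,0]<8)|(h[:,0]>172))&(h[:,1]>110)&(P[:,0]>.68)&(P[:,0]<.85)&(abs(P[:,1]-.115)<.06)&(P[:,2]>.13))
    M=P[q]; print("mark",len(M),M.min(0).round(4),M.max(0).round(4),np.percentile(M[:,2],[5,50,95]).round(4))
    for nm,g,z0,z1,rr in (("ink",(.66,.29),.08,.09,.05),("pinkjar",(.73,-.2),.055,.066,.05),("post",(.78,.115),.2,.24,.05),("foot",(.71,.1),.008,.03,.07),("bottle",(.53,.46),.1,.2,.06),("tub",(.4,-.6),.13,.145,.12),("cass",(.765,-.06),.025,.04,.1)):
        Q=P[(np.hypot(P[:,0]-g[0],P[:,1]-g[1])<rr)&(P[:,2]>z0)&(P[:,2]<z1)]
        if len(Q): print(" ",nm,len(Q),Q[:,:2].min(0).round(3),Q[:,:2].max(0).round(3))
E
python3 meas.py
```

```text
mid top 77 [ 0.5567 -0.2914  0.0405] sd 0.0011 0.0333
mid side 145 [ 0.5572 -0.2909  0.0402] sd 0.0014 0.0335
small top 51 [ 0.4069 -0.319   0.026 ] sd 0.0011 0.0338
small side 88 [ 0.4076 -0.3185  0.0266] sd 0.0014 0.0338
large top 118 [0.5824 0.0306 0.0562] sd 0.0011 0.0415
large side 165 [0.5834 0.0334 0.0564] sd 0.002 0.0416
mid top tab 25 [ 0.5677 -0.2516  0.0675] top 20 [ 0.5678 -0.252   0.0711] box ((567.6561279296875, -251.84303283691406), (8.04645824432373, 19.466075897216797), 75.27474975585938)
small top tab 27 [ 0.4003 -0.3449  0.0646] top 18 [ 0.4009 -0.3459  0.0696] box ((400.4979248046875, -346.1393127441406), (7.24015474319458, 18.71904945373535), 77.87899780273438)
top lens? 296 fit (array([0.53158157, 0.26937294, 0.02083957]), np.float64(0.007002487063134469))
handle 114 [0.4676 0.2863 0.0523] ((480.7913513183594, 273.8657531738281), (51.815460205078125, 123.22511291503906), 85.52198028564453)
base 812 ((500.1558532714844, 280.0790100097656), (159.4593505859375, 239.38156127929688), 89.90084838867188)
mark 68 [0.745  0.1043 0.1664] [0.795  0.1285 0.2043] [0.1688 0.1
[... 668 characters left out ...]
ns? 194 fit (array([0.53381973, 0.27277084, 0.02217557]), np.float64(0.0076659369023154775))
handle 110 [0.4791 0.2862 0.0533] ((495.5875549316406, 289.3059997558594), (56.381378173828125, 138.66412353515625), 63.945045471191406)
base 749 ((499.92547607421875, 279.9958190917969), (159.8213348388672, 239.29747009277344), 89.95289611816406)
mark 37 [0.7502 0.1041 0.1717] [0.7968 0.1274 0.1855] [0.1727 0.1781 0.1817]
  ink 38 [0.684 0.28 ] [0.71 0.32]
  pinkjar 164 [ 0.705 -0.224] [ 0.755 -0.176]
  post 18 [0.778 0.111] [0.788 0.123]
  foot 239 [0.644 0.037] [0.78  0.165]
  bottle 310 [0.502 0.422] [0.566 0.487]
  tub 2883 [ 0.319 -0.614] [ 0.467 -0.48 ]
  cass 377 [ 0.718 -0.129] [0.809 0.001]
```

```bash
cat > go.py <<'E'
from m import *
from scipy.spatial.transform import Rotation as Ro
def go(target,yang=None,st=None):
    """tool-frame shift (mm) and yaw (rad) from the measured pose to TCP target; yang = wanted tool-y heading mod pi"""
    s=st or robot.read_state(); R=Ro.from_quat(s["eef_rot"]).as_matrix()
    d=R.T@(np.array(target)-s["eef_pos"])*1000
    a=np.arctan2(R[1,1],R[0,1]); w=0 if yang is None else -((yang-a+np.pi/2)%np.pi-np.pi/2)
    print("TCP",s["eef_pos"].round(4),"yhead",a.round(3),"shift",d.round(1),"yaw",round(w,3),"F",s["wrist_force"].round(1),"w",round(s["grip_width"]*1000,1),"gf",round(float(s["grip_force"]),1),"t",round(s["time_s"],2))
if __name__=="__main__":
    C={n:np.load(f"{n}0.npy",allow_pickle=True).item() for n in("top","side")}
    for n in C:
        V=cloud(C[n]); P=V.reshape(-1,3); h=hsv(C[n]).reshape(-1,3)
        near=(np.hypot(P[:,0]-.5,P[:,1]-.28)<.11)
        hd=P[near&(P[:,2]>.047)&(P[:,2]<.058)&(h[:,2]<70)]
        c,v=np.linalg.eigh(np.cov(hd[:,:2].T)); print(n,"dark handle top",len(hd),hd.mean(0).round(4),np.degrees(np.arctan2(*v[::-1,1])).round(1),"len",np.sqrt(c[1]*12).round(4), "box",cv2.minAreaRect((hd[:,:2]*1000).astype(np.float32)))
        L=P[near&(P[:,2]>.040)&(P[:,2]<.050)&(h[:,2]>90)&(np.hypot(P[:,0]-.53,P[:,1]-.27)<.045)]; (x,y),r=cv2.minEnclosingCircle((L[:,:2]*1000).astype(np.float32)); print("lens",len(L),x,y,r,L.mean(0))
        q=((h[:,0]<8)|(h[:,0]>172))&(h[:,1]>110)&(np.hypot(P[:,0]-.782,P[:,1]-.117)<.014)&(P[:,2]>.15)
        print("collar z",np.sort(P[q][:,2]).round(4))
    go((.45,.2,.23),1.30); go((.568,-.252,.12),1.30)
    ims=[cv2.resize(C["top"]["img"][205:285,150:220],(525,600),interpolation=cv2.INTER_CUBIC),cv2.resize(C["side"]["img"][125:195,300:332],(274,600),interpolation=cv2.INTER_CUBIC)]
    cv2.imwrite("pics/crop2.png",np.hstack(ims)[...,::-1])
E
python3 go.py
```

```text
top dark handle top 110 [0.4609 0.2887 0.052 ] 164.5 len 0.0785 box ((461.8279113769531, 288.6545715332031), (14.720052719116211, 79.85844421386719), 76.26870727539062)
lens 238 532.3051147460938 270.2829284667969 30.206771850585938 [0.53225701 0.26913444 0.04430766]
collar z [0.17   0.1717 0.1727 0.1735 0.174  0.1742 0.1745 0.1747 0.1754 0.1755
 0.1761 0.1761 0.1766 0.1766 0.1769 0.1771 0.1772 0.1772 0.1775 0.1775
 0.1776 0.1776 0.1778 0.1778 0.178  0.1781 0.1786 0.1786 0.1787 0.1788
 0.1789 0.1789 0.1791 0.1793 0.1796 0.1804 0.1809 0.181  0.1811 0.1813
 0.1817 0.2043]
side dark handle top 45 [0.465  0.286  0.0523] 163.9 len 0.0747 box ((464.2730712890625, 287.1929626464844), (13.324234962463379, 72.55890655517578), 74.51693725585938)
lens 148 531.6217651367188 272.6851806640625 32.85105895996094 [0.53238248 0.27168992 0.04526088]
collar z [0.1717 0.1725 0.1734 0.1737 0.1745 0.1745 0.1746 0.1753 0.1754 0.177
 0.1772 0.1777 0.1778 0.1784 0.1785 0.1785 0.1786 0.1788 0.1791 0.1797
 0.1797 0.1798 0.1799 0.1811 0.1811 0.1814 0.1814 0.1826 0.1855]
TCP [0.1887 0.6213 0.2176] yhead 1.276 shift [-372.5 -327.2  -11.6] yaw -0.024 F [ 0.2 -0.4 -0.2] w 93.0 gf 0.0 t 0.1
TCP [0.1887 0.6213 0.2176] yhead 1.276 shift [-616.7 -725.2   99.3] yaw -0.024 F [ 0.2 -0.4 -0.2] w 93.0 gf 0.0 t 0.1
```

View pics/crop2.png

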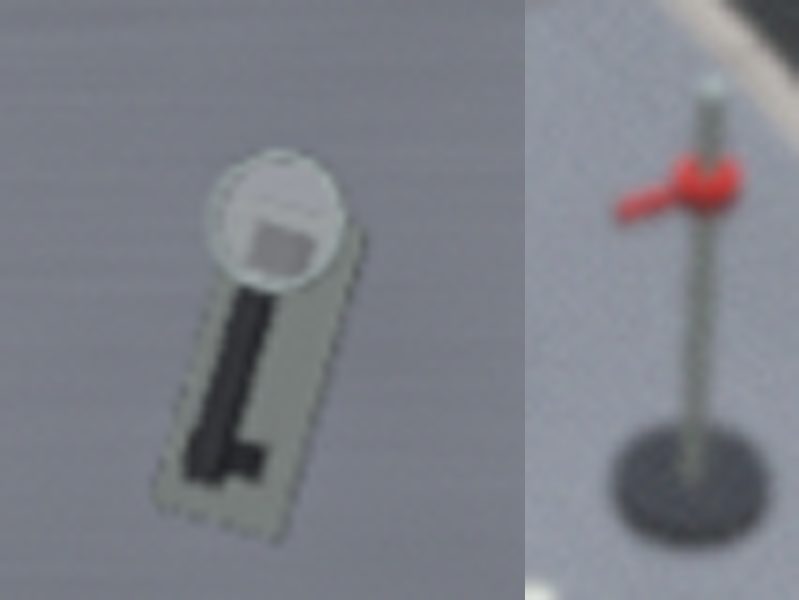

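The crop shows the lens at (278,222), its handle running down to (205,465), and the red collar on its post at (708,185). Next is the approach to the middle cup.

>>> jog_arm(rows="-20 -20 -2 0 60;-37 -33 -2 0 60;-37 -33 -2 0 60;-37 -33 -2 0 60;-37 -33 -2 0 60;-37 -33 -2 0 60;-37 -33 0 0 60;-37 -33 0 0 60;-37 -33 0 0 60;-37 -33 0 0 60;-30 -33 0 0 60;-24 -36 0 0 60;-24 -38 0 0 60;-24 -38 0 0 60;-24 -38 10 0 60;-24 -38 10 0 60;-24 -38 20 0 40;-24 -38 20 0 40;-24 -38 20 0 40;-24 -38 20 0 40")

```text
time_s: 2.1
eef_pos: [0.5616, -0.2139, 0.1295]
eef_rot: [0.147, 0.989, 0.0, -0.0]
wrist_force: [0.3, 0.1, 0.7]
grip_width: 0.0401
grip_force: 0.0
```

```bash
python3 -c "
from go import *
go((.568,-.252,.04),1.30)"
```

```text
TCP [ 0.5616 -0.2139  0.1295] yhead 1.276 shift [-17.3 -34.7  89.5] yaw -0.024 F [0.3 0.1 0.7] w 40.1 gf 0.0 t 2.1
```

>>> jog_arm(rows="-9 -18 0 -0.024 40;-8 -17 0 0 40;0 0 20 0 40;0 0 25 0 40;0 0 25 0 40;0 0 13 0 40;0 0 6 0 40;0 0 0 0 40")

```text
time_s: 2.9
eef_pos: [0.5678, -0.2505, 0.0411]
eef_rot: [0.135, 0.991, 0.0, -0.001]
wrist_force: [0.9, 0.4, 0.7]
grip_width: 0.0401
grip_force: 0.0
```

Run:
```python
from go import *
go((.568,-.252,.04),1.30)
ims=[]
for n,(x,y) in dict(top=(335,195),side=(270,235)).items():
    c=eyes.camera(n); ims.append(cv2.resize(c["img"][y:y+80,x:x+80],(400,400),interpolation=cv2.INTER_CUBIC))
cv2.imwrite("pics/g1.png",np.hstack(ims)[...,::-1])
```

```text
TCP [ 0.5678 -0.2505  0.0411] yhead 1.3 shift [-0.5 -1.4  1.1] yaw 0.0 F [0.9 0.4 0.7] w 40.1 gf 0.0 t 2.9
```

View pics/g1.png

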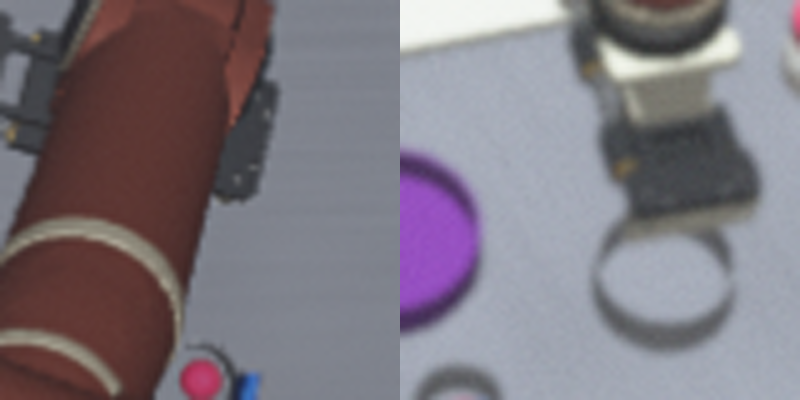

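The side crop shows the gripper over the tab at the far edge of the middle cup (670,230), so I grip and lift.

>>> jog_arm(rows="0 -1 0 0 20;0 0 0 0 0;0 0 0 0 0;0 0 0 0 0;0 0 0 0 0;0 0 0 0 0;0 0 -3 0 0;0 0 -10 0 0;0 0 -20 0 0;0 0 -25 0 0;0 0 -20 0 0;0 0 0 0 0", newtons=40)

```text
time_s: 4.2
eef_pos: [0.57, -0.2526, 0.1232]
eef_rot: [0.135, 0.991, -0.001, 0.003]
wrist_force: [0.5, -0.6, -0.5]
grip_width: 0.0078
grip_force: 40.0
```

Run:
```python
from go import *
go((.583+.0405*np.cos(1.3),.032+.0405*np.sin(1.3),.12))
c=eyes.camera("side");V=cloud(c);P=V.reshape(-1,3)
z0=robot.read_state()["eef_pos"][2]-.038
Q=P[(abs(P[:,2]-z0-.034)<.006)&(P[:,0]>.49)&(P[:,0]<.62)&(abs(P[:,1]+.29)<.055)]
for k in range(3):
    (x,y,r),s=fitc(Q); print(len(Q),x,y,r,s); Q=Q[abs(np.hypot(Q[:,0]-x,Q[:,1]-y)-r)<.006]
A=np.c_[Q[:,:2],np.ones(len(Q))]; print("rim plane",np.linalg.lstsq(A,Q[:,2],rcond=None)[0],"z0",z0,Q[:,2].mean())
```

```text
TCP [ 0.57   -0.2526  0.1232] yhead 1.3 shift [ 63.6 318.2   2.5] yaw 0 F [ 0.5 -0.6 -0.5] w 7.8 gf 40.0 t 4.2
93 0.5603328672164504 -0.29021335607160487 0.040477822035697955 0.001377657038506853
93 0.5603328672164504 -0.29021335607160487 0.040477822035697955 0.001377657038506853
93 0.5603328672164504 -0.29021335607160487 0.040477822035697955 0.001377657038506853
rim plane [ 0.01281752 -0.0102435   0.1056641 ] z0 0.08322492268574647 0.1158352104873642
```

>>> jog_arm(rows="2 12 0 0 0;5 22 0 0 0;7 34 0 0 0;8 40 0 0 0;8 40 0 0 0;8 40 0 0 0;8 40 0 0 0;7 34 0 0 0;5 24 0 0 0;3 16 0 0 0;3 10 0 0 0;0 5 0 0 0;0 0 0 0 0;0 0 15 0 0;0 0 20 0 0;0 0 15 0 0;0 0 5 0 0;0 0 0 0 0")

```text
time_s: 6.05
eef_pos: [0.5906, 0.0693, 0.0641]
eef_rot: [0.136, 0.991, -0.001, -0.001]
wrist_force: [-0.3, -0.2, -1.3]
grip_width: 0.0078
grip_force: 40.0
```

Run:
```python
from go import *
go((.5927,.0696,.057),1.3)
```

```text
TCP [0.5906 0.0693 0.0641] yhead 1.298 shift [-2.   0.9  7.1] yaw -0.002 F [-0.3 -0.2 -1.3] w 7.8 gf 40.0 t 6.05
```

>>> jog_arm(rows="-2 1 3 0 0;0 0 2 0 0;0 0 1 0 0;0 0 1 0 0;0 0 0 0 0")

```text
time_s: 6.55
eef_pos: [0.5933, 0.0714, 0.058]
eef_rot: [0.135, 0.991, 0.0, 0.0]
wrist_force: [-0.3, 0.2, -0.0]
grip_width: 0.0079
grip_force: 40.0
```

>>> jog_arm(rows="0 0 1 0 0;0 0 0 0 0")

```text
time_s: 6.75
eef_pos: [0.5934, 0.0714, 0.0579]
eef_rot: [0.135, 0.991, 0.0, 0.0]
wrist_force: [-0.4, -0.1, 6.0]
grip_width: 0.0079
grip_force: 40.0
```

>>> jog_arm(rows="0 0 0 0 36;0 0 0 0 36;0 0 0 0 36;0 0 -15 0 36;0 0 -30 0 36;0 0 -40 0 36;12 -25 0 0 36;22 -40 0 0 36;22 -40 0 0 36;22 -40 0 0 36;10 -40 0 0 36;5 -40 0 0 36;5 -40 0 0 36;5 -40 0 0 36;0 -40 0 -0.035 36;0 -40 0 0 36;0 -30 0 0 36;0 0 0 0 36")

```text
time_s: 8.55
eef_pos: [0.3832, -0.307, 0.1418]
eef_rot: [0.122, 0.993, -0.002, 0.0]
wrist_force: [0.1, 0.5, -0.1]
grip_width: 0.0361
grip_force: 0.0
```

Run:
```python
from go import *
go((.4008,-.3455,.041),1.335)
for n in("top","side"):
    c=eyes.camera(n); V=cloud(c); np.save(f"{n}1.npy",c,allow_pickle=True)
    for nm,g,z,R in(("large",(.583,.032),.042,.0565),("mid",(.583,.032),.050,.0405),("small",(.4073,-.3188),.034,.0265)):
        P=rim(c,V,g,z,R,.004)
        if len(P)<15: print(n,nm,len(P)); continue
        (x,y,r),s=fitc(P); A=np.c_[P[:,:2]-[x,y],np.ones(len(P))]
        print(n,nm,len(P),np.round([x,y,r],4),s.round(4),"plane",np.linalg.lstsq(A,P[:,2],rcond=None)[0].round(4))
```

```text
TCP [ 0.3832 -0.307   0.1418] yhead 1.326 shift [-26.3 -32.7 101. ] yaw -0.009 F [ 0.1  0.5 -0.1] w 36.1 gf 0.0 t 8.55
top large 98 [0.5823 0.0305 0.0562] 0.001 plane [-0.0014 -0.0035  0.0419]
top mid 68 [0.5829 0.0306 0.0401] 0.001 plane [0.0018 0.0023 0.0497]
top small 7
side large 50 [0.5831 0.0326 0.0562] 0.0026 plane [-0.0012 -0.013   0.0417]
side mid 35 [0.5835 0.0349 0.041 ] 0.0016 plane [ 0.0261 -0.0242  0.0487]
side small 73 [ 0.4074 -0.3183  0.0267] 0.0017 plane [-0.0044 -0.0186  0.0346]
```

>>> jog_arm(rows="-13 -16 0 -0.009 36;-13 -17 0 0 36;0 0 30 0 36;0 0 40 0 36;0 0 20 0 36;0 0 8 0 36;0 0 3 0 36;0 0 0 0 36")

```text
time_s: 9.45
eef_pos: [0.4038, -0.3393, 0.0412]
eef_rot: [0.112, 0.994, -0.0, 0.0]
wrist_force: [0.6, -0.4, 0.4]
grip_width: 0.0359
grip_force: 0.0
```

Run:
```python
from go import *
go((.4008,-.3455,.041),1.335)
```

```text
TCP [ 0.4038 -0.3393  0.0412] yhead 1.345 shift [ 1.6 -6.8  0.2] yaw 0.01 F [ 0.6 -0.4  0.4] w 35.9 gf 0.0 t 9.45
```

>>> jog_arm(rows="2 -4 0 0.01 36;0 -3 0 0 36;0 0 0 0 20;0 0 0 0 0;0 0 0 0 0;0 0 0 0 0;0 0 0 0 0;0 0 -3 0 0;0 0 -7 0 0;0 0 -15 0 0;0 0 -20 0 0;0 0 -20 0 0;0 0 -15 0 0;0 0 -5 0 0;0 0 0 0 0")

```text
time_s: 10.95
eef_pos: [0.3997, -0.3463, 0.1264]
eef_rot: [0.118, 0.993, -0.0, 0.001]
wrist_force: [-0.7, 0.3, -1.3]
grip_width: 0.0076
grip_force: 40.0
```

Run:
```python
from go import *
s=robot.read_state(); go((.583,.032,.12))
z0=s["eef_pos"][2]-.041
for n in("top","side"):
    c=eyes.camera(n);P=cloud(c).reshape(-1,3)
    Q=P[(abs(P[:,2]-z0-.034)<.006)&(np.hypot(P[:,0]-.407,P[:,1]+.319)<.04)]
    if len(Q)<15: print(n,len(Q)); continue
    for k in range(3):
        (x,y,r),e=fitc(Q); Q=Q[abs(np.hypot(Q[:,0]-x,Q[:,1]-y)-r)<.005]
    A=np.c_[Q[:,:2]-[x,y],np.ones(len(Q))]; print(n,len(Q),np.round([x,y,r,e],4),"rim plane",np.linalg.lstsq(A,Q[:,2],rcond=None)[0].round(4),"TCP-c",s["eef_pos"][:2]-[x,y])
```

```text
TCP [ 0.3997 -0.3463  0.1264] yhead 1.334 shift [-89.5 410.7   6.2] yaw 0 F [-0.7  0.3 -1.3] w 7.6 gf 40.0 t 10.95
top 11
side 9
```

Run:
```python
from go import *
s=robot.read_state(); ims=[]
for n in("top","side"):
    c=eyes.camera(n); V=cloud(c); x,y=proj(c,[.407,-.319,.1])[0].astype(int); print(n,x,y)
    ims.append(cv2.resize(c["img"][y-40:y+40,x-40:x+40],(400,400),interpolation=cv2.INTER_CUBIC))
    print(V[y-20:y+21:4,x-20:x+21:4,2].round(3))
cv2.imwrite("pics/l2.png",np.hstack(ims)[...,::-1])
```

```text
top 377 270
[[ 0.003  0.004 -0.001  0.004 -0.002 -0.    -0.002 -0.004  0.003 -0.003
   0.   ]
 [ 0.002  0.    -0.004  0.249  0.251  0.     0.002 -0.004 -0.002  0.002
  -0.002]
 [-0.002 -0.002  0.002  0.254  0.25   0.253  0.226 -0.005  0.231 -0.005
  -0.002]
 [-0.    -0.001  0.251  0.255  0.25   0.253  0.249  0.256  0.257  0.304
   0.346]
 [ 0.001  0.001  0.255  0.246  0.254  0.08   0.085  0.099  0.233  0.326
   0.448]
 [-0.001 -0.001  0.248  0.252  0.254  0.108  0.116  0.222  0.235  0.342
   0.46 ]
 [-0.003 -0.002  0.255  0.255  0.252  0.101  0.105  0.229  0.305  0.454
   0.497]
 [-0.004  0.001  0.255  0.252  0.222  0.227  0.226  0.244  0.252  0.485
   0.522]
 [ 0.001 -0.003 -0.006 -0.003  0.002  0.003  0.004  0.236  0.236  0.518
   0.542]
 [-0.002  0.005  0.001 -0.001  0.005 -0.     0.001  0.003  0.001  0.547
   0.562]
 [ 0.002 -0.003 -0.004  0.007 -0.     0.003 -0.001  0.003  0.544  0.564
   0.577]]
side 280 303
[[ 0.007  0.008  0.298  0.301  0.3    0.3    0.298  0.293  0.289  0.001
   0.005]
 [ 0.006  0.004  0.224  0.293  0.29   0.289  0.283  0.279  0.271  0.233
   0.004]
 [ 0.006  0.006  0.235  0.233  0.272  0.269  0.267  0.263  0.255  0.239
  -0.   ]
 [ 0.006  0.006  0.233  0.236  0.252  0.254  0.256  0.256  0.255  0.227
   0.   ]
 [ 0.013  0.017  0.02   0.233  0.254  0.243  0.219  0.207 -0.002  0.251
  -0.003]
 [ 0.004  0.003 -0.002  0.227  0.093  0.255  0.257  0.254  0.253  0.254
   0.253]
 [ 0.004  0.001  0.001  0.111  0.254  0.253  0.252  0.253  0.253  0.252
   0.253]
 [ 0.005 -0.002  0.001  0.09   0.254  0.251  0.251  0.253  0.252  0.253
   0.252]
 [ 0.004  0.003  0.003 -0.006  0.251  0.254  0.253  0.248  0.245  0.236
   0.221]
 [ 0.     0.003  0.003  0.003  0.24   0.236  0.221  0.214  0.     0.005
  -0.002]
 [ 0.     0.004  0.004  0.001  0.002  0.001  0.002  0.005  0.     0.001
   0.001]]
```

View pics/l2.png

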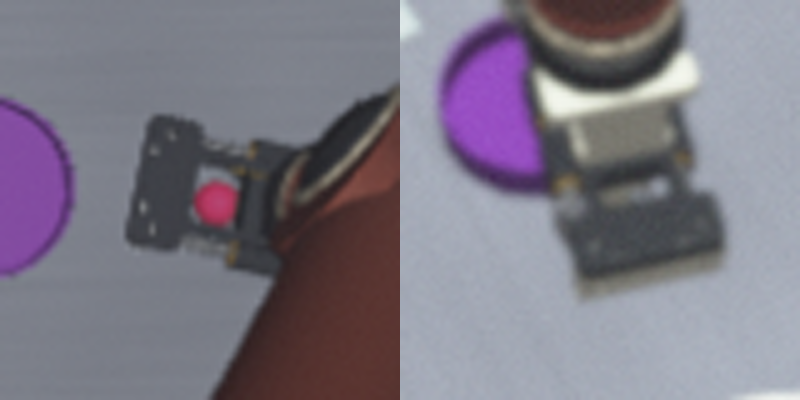

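The top crop shows the pink head at (215,203) in the lifted cup, at about 0.116 m, so the cup is held level. I carry it over.

>>> jog_arm(rows="-2 8 0 0 0;-4 16 0 0 0;-6 24 0 0 0;-7 30 0 0 0;-8 34 0 0 0;-8 34 0 0 0;-8 34 0 0 0;-8 34 0 0 0;-8 34 0 0 0;-8 34 0 0 0;-7 30 0 0 0;-6 24 0 0 0;-4 20 0 0 0;-3 14 0 0 0;-1 9 0 0 0;-1 5 0 0 0;0 0 0 0 0;0 0 0 0 0")

```text
time_s: 12.95
eef_pos: [0.5757, 0.0051, 0.1256]
eef_rot: [0.119, 0.993, -0.0, -0.0]
wrist_force: [0.1, -0.7, -0.2]
grip_width: 0.0079
grip_force: 40.0
```

Run:
```python
from go import *
go((.5765,.0058,.063),1.334)
```

```text
TCP [0.5757 0.0051 0.1256] yhead 1.332 shift [-0.7  0.9 62.6] yaw -0.002 F [ 0.1 -0.7 -0.2] w 7.9 gf 40.0 t 12.95
```

>>> jog_arm(rows="-1 1 10 0 0;0 0 15 0 0;0 0 15 0 0;0 0 10 0 0;0 0 5 0 0;0 0 3 0 0;0 0 2 0 0;0 0 1 0 0;0 0 1 0 0;0 0 0 0 0")

```text
time_s: 13.95
eef_pos: [0.5774, 0.0071, 0.0639]
eef_rot: [0.118, 0.993, 0.0, 0.0]
wrist_force: [-0.1, -0.5, -1.4]
grip_width: 0.0077
grip_force: 40.0
```

>>> jog_arm(rows="0 0 1 0 0;0 0 1 0 0;0 0 1 0 0;0 0 0 0 0")

```text
time_s: 14.35
eef_pos: [0.5773, 0.0071, 0.0607]
eef_rot: [0.118, 0.993, 0.0, 0.0]
wrist_force: [-0.2, -0.3, 0.7]
grip_width: 0.0078
grip_force: 40.0
```

>>> jog_arm(rows="0 0 1 0 0;0 0 0 0 0")

```text
time_s: 14.55
eef_pos: [0.5773, 0.0071, 0.0607]
eef_rot: [0.118, 0.993, 0.0, 0.0]
wrist_force: [-2.4, 0.6, 5.8]
grip_width: 0.0078
grip_force: 40.0
```

>>> jog_arm(rows="0 0 0 0 34;0 0 0 0 34;0 0 0 0 34;0 0 -15 0 34;0 0 -30 0 34;0 0 -40 0 34;5 15 -10 0 34;15 25 0 0 50;22 34 0 0 50;22 34 0 0 50;22 34 0 0 50;22 34 0 0 50;20 28 0 0.016 50;14 18 0 0 50;8 8 0 0 50;0 0 0 0 50;0 0 0 0 50")

```text
time_s: 16.25
eef_pos: [0.4863, 0.2647, 0.1544]
eef_rot: [0.127, 0.992, -0.001, 0.0]
wrist_force: [0.0, -1.5, 0.2]
grip_width: 0.05
grip_force: 0.0
```

```bash
cat > nest.py <<'E'
from go import *
def nest():
  go((.4787,.284,.022),1.318)
  for n in("top","side"):
    c=eyes.camera(n); V=cloud(c); np.save(f"{n}2.npy",c,allow_pickle=True)
    for nm,g,z,R in(("large",(.583,.032),.042,.0565),("mid",(.583,.032),.050,.0405),("small",(.583,.032),.054,.0265)):
        P=rim(c,V,g,z,R,.004)
        if len(P)<15: print(n,nm,len(P)); continue
        (x,y,r),s=fitc(P); A=np.c_[P[:,:2]-[x,y],np.ones(len(P))]
        print(n,nm,len(P),np.round([x,y,r],4),s.round(4),"plane",np.linalg.lstsq(A,P[:,2],rcond=None)[0].round(4))
    h=hsv(c); m=cv2.inRange(h,(150,80,60),(178,255,255)).astype(bool)&(np.hypot(V[...,0]-.583,V[...,1]-.032)<.03)
    P=V[m]; u=np.argwhere(m)[:,::-1]
    if len(P): 
        (a,b),r=cv2.minEnclosingCircle(u.astype(np.float32)); print(n,"head px",len(P),"centre by ray",onz(c,u.mean(0),.035).round(4),onz(c,(a,b),.035).round(4),"ztop",np.percentile(P[:,2],90).round(4))
    if n=="side":
        q=(((h[...,0]<8)|(h[...,0]>172))&(h[...,1]>90)&(np.hypot(V[...,0]-.782,V[...,1]-.117)<.016)&(V[...,2]>.15)); vv=np.argwhere(q)
        p0=proj(c,[.782,.117,.176])[0]; print("collar px",vv[:,1].min(),vv[:,1].max(),vv[:,0].min(),vv[:,0].max(),vv.mean(0)[::-1],"proj .170 .176 .182",[proj(c,[.7825,.1165,z])[0].round(1) for z in(.170,.176,.182)])
  c=np.load("top2.npy",allow_pickle=True).item(); d=np.load("side2.npy",allow_pickle=True).item()
  cv2.imwrite("pics/n2.png",np.hstack([cv2.resize(k["img"][y:y+90,x:x+80],(400,450),interpolation=cv2.INTER_CUBIC) for k,x,y in((c,225,175),(d,240,170))])[...,::-1])
if __name__=="__main__": nest()
E
python3 nest.py
```

```text
TCP [0.4863 0.2647 0.1544] yhead 1.317 shift [ 12.2  17.  132.3] yaw -0.001 F [ 0.  -1.5  0.2] w 50.0 gf 0.0 t 16.25
top large 101 [0.5824 0.0306 0.0561] 0.001 plane [0.0053 0.0048 0.0423]
top mid 70 [0.5828 0.0306 0.04  ] 0.0024 plane [ 0.0052 -0.0044  0.0497]
top small 45 [0.5844 0.0313 0.0267] 0.0037 plane [-0.0087 -0.0307  0.0542]
top head px 57 centre by ray [[0.5864 0.0282 0.035 ]] [[0.5867 0.0282 0.035 ]] ztop 0.051
side large 108 [0.5834 0.0334 0.0565] 0.002 plane [-0.0125  0.0023  0.0424]
side mid 107 [0.5833 0.0338 0.0396] 0.004 plane [-0.0034 -0.0059  0.0496]
side small 67 [0.5849 0.033  0.0277] 0.0046 plane [-0.0086  0.021   0.0537]
collar px 316 324 144 149 [320.36842105 146.34210526] proj .170 .176 .182 [array([320.2, 147.4]), array([320.3, 146. ]), array([320.4, 144.6])]
```

View pics/n2.png

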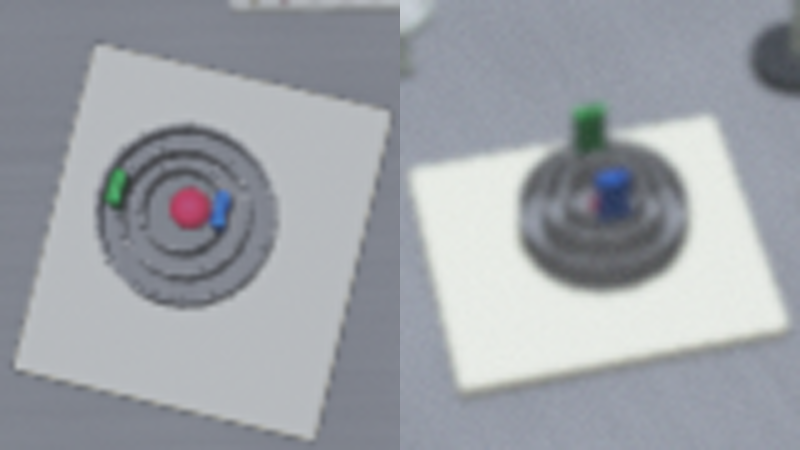

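Top crop: rings concentric, green tab at left (117,188), blue tab at right (222,210), head at (190,207). Rim heights are 42/50/54 mm, so each cup sits flat. Next I refine the marker height against known heights and go to the loupe.

Run:
```python
from go import *
for n in("top","side"):
    fr=[eyes.camera(n) for _ in range(8)]; c=fr[0]
    D=np.array([f["depth"] for f in fr]); c=dict(c); c["depth"]=np.median(D,0).astype(np.float32); print(n,"noise",np.median(D.std(0)))
    V=cloud(c); h=hsv(c)
    np.save(n+"3.npy",c,allow_pickle=True)
    q=((h[...,0]<8)|(h[...,0]>172))&(h[...,1]>90)&(np.hypot(V[...,0]-.77,V[...,1]-.117)<.05)&(V[...,2]>.14)
    u=np.argwhere(q)
    for (r,k) in u: print((k,r),V[r,k].round(4)*1000, end=" ")
    print()
    def top(g,r,z): 
        P=V[(np.hypot(V[...,0]-g[0],V[...,1]-g[1])<r)&(abs(V[...,2]-z)<.012)]; return len(P),np.median(P[:,2]).round(4),P[:,2].std().round(4)
    print("jar60",top((.73,-.201),.02,.06),"tub139",top((.392,-.548),.05,.139),"ink85",top((.695,.30),.02,.085),"post220",top((.783,.117),.008,.218),"board12",top((.50,.03),.01,.012))
```

```text
top noise 0.003046685
(np.int64(230), np.int64(140)) [793.8 113.6 179.2] (np.int64(230), np.int64(141)) [791.3 113.8 177.3] (np.int64(231), np.int64(141)) [790.7 110.6 179. ] (np.int64(226), np.int64(142)) [788.9 125.8 176.2] (np.int64(230), np.int64(142)) [788.3 113.8 177.1] (np.int64(231), np.int64(142)) [789.1 111.2 174.4] (np.int64(232), np.int64(142)) [788.  107.8 177.7] (np.int64(225), np.int64(143)) [785.8 128.7 176.5] (np.int64(226), np.int64(143)) [785.5 125.6 177.4] (np.int64(227), np.int64(143)) [778.3 119.4 199.4] (np.int64(231), np.int64(143)) [784.9 110.7 178. ] (np.int64(232), np.int64(143)) [784.7 107.7 178.3] (np.int64(233), np.int64(143)) [784.3 104.6 179.4] (np.int64(225), np.int64(144)) [782.4 128.5 177.6] (np.int64(226), np.int64(144)) [782.4 125.6 177.4] (np.int64(227), np.int64(144)) [782.  122.5 178.3] (np.int64(230), np.int64(144)) [780.1 112.9 183.5] (np.int64(231), np.int64(144)) [781.9 110.7 177.7] (np.int64(232), np.int64(144)) [782.  107.8 177.1] (np.int64(233), np.int64(144)) [781.9 104.8 177.1] (np.int64(225), np.int64(145)) [779.7 128.7 176.5] (np.int
[... 4937 characters left out ...]
nt64(148)) [780.6 108.6 173.8] (np.int64(322), np.int64(148)) [784.1 107.9 172.9] (np.int64(323), np.int64(148)) [787.6 107.2 172. ] (np.int64(311), np.int64(149)) [746.8 117.1 176.7] (np.int64(312), np.int64(149)) [751.9 119.2 173.2] (np.int64(313), np.int64(149)) [754.7 117.3 173.4] (np.int64(314), np.int64(149)) [759.  117.9 171.3] (np.int64(320), np.int64(149)) [777.4 109.4 170.1] (np.int64(321), np.int64(149)) [780.6 108.3 169.7] 
jar60 (103, np.float64(0.0616), np.float64(0.0009)) tub139 (1423, np.float64(0.1394), np.float64(0.001)) ink85 (62, np.float64(0.0869), np.float64(0.0042)) post220 (15, np.float64(0.2156), np.float64(0.005)) board12 (21, np.float64(0.0146), np.float64(0.0014))
```

>>> jog_arm(rows="6 9 0 0 50;6 8 20 0 50;0 0 35 0 50;0 0 35 0 50;0 0 25 0 50;0 0 10 0 50;0 0 5 0 50;0 0 0 0 50;0 0 0 0 50")

```text
time_s: 18.05
eef_pos: [0.4794, 0.2862, 0.0258]
eef_rot: [0.126, 0.992, 0.001, 0.001]
wrist_force: [0.8, 0.4, -0.4]
grip_width: 0.0499
grip_force: 0.0
```

Run:
```python
from go import *
go((.4787,.285,.022),1.318)
```

```text
TCP [0.4794 0.2862 0.0258] yhead 1.318 shift [ 0.3 -1.4  3.8] yaw 0.0 F [ 0.8  0.4 -0.4] w 49.9 gf 0.0 t 18.05
```

>>> jog_arm(rows="0 -1 3 0 50;0 0 1 0 30;0 0 0 0 0;0 0 0 0 0;0 0 0 0 0;0 0 0 0 0;0 0 0 0 0;0 0 -3 0 0;0 0 -8 0 0;0 0 -20 0 0;0 0 -35 0 0;0 0 -40 0 0;0 0 -30 0 0;0 0 -12 0 0;0 0 0 0 0", newtons=40)

```text
time_s: 19.55
eef_pos: [0.479, 0.285, 0.1703]
eef_rot: [0.126, 0.992, 0.001, 0.001]
wrist_force: [0.2, 0.0, -1.4]
grip_width: 0.014
grip_force: 40.0
```

```bash
cat > lens.py <<'E'
from go import *
from scipy.optimize import least_squares
def lens():
    """gripped loupe: lens centre (rim circle in the plane of its top) in each view"""
    s=robot.read_state(); R=Ro.from_quat(s["eef_rot"]).as_matrix(); hx=-R[:,0]
    g=s["eef_pos"]+R[:,2]*-.019+.055*hx; print("expected lens",g.round(4))
    for n in("top","side"):
        c=dict(eyes.camera(n)); c["depth"]=np.median([c["depth"]]+[eyes.camera(n)["depth"] for _ in range(3)],0).astype(np.float32)
        V=cloud(c); P=V.reshape(-1,3); P=P[(np.hypot(P[:,0]-g[0],P[:,1]-g[1])<.042)&(abs(P[:,2]-g[2])<.02)]
        if len(P)<20: print(n,len(P)); continue
        (x,y),r=cv2.minEnclosingCircle((P[:,:2]*1000).astype(np.float32))
        A=np.c_[P[:,:2]-g[:2],np.ones(len(P))]; f=least_squares(lambda p:A@p-P[:,2],[0,0,g[2]],loss="soft_l1",f_scale=.002).x
        print(n,len(P),"circ",round(x,1),round(y,1),round(r,1),"mean",P.mean(0).round(4),"plane",f.round(4),"slope along handle",(f[:2]@hx[:2]).round(3))
        cv2.imwrite(f"pics/lens_{n}.png",c["img"][...,::-1]); np.save(n+"4.npy",c,allow_pickle=True)
if __name__=="__main__":
    go((0,0,.1715-.019)); lens()
E
python3 lens.py
```

```text
TCP [0.479  0.285  0.1703] yhead 1.318 shift [ 392.6 -395.8   15.8] yaw 0 F [ 0.2  0.  -1.4] w 14.0 gf 40.0 t 19.55
expected lens [0.5322 0.2712 0.1895]
top 282 circ 531.9 268.7 29.9 mean [0.5349 0.268  0.191 ] plane [ 0.0123 -0.0057  0.1909] slope along handle 0.013
side 170 circ 525.8 269.1 35.1 mean [0.5314 0.2669 0.1891] plane [0.03   0.0093 0.1893] slope along handle 0.027
```

>>> jog_arm(rows="-5 -10 0 0 0;-10 -20 0 0 0;-15 -30 0 0 0;-17 -33 0 0 0;-17 -33 0 0 0;-17 -33 0 0 0;-13 -25 2 0 0;-9 -18 4 0 0;-6 -11 5 0 0;-4 -7 5 0 0;0 0 1 0 0;0 0 0 0 0;0 0 0 0 0")

```text
time_s: 21.25
eef_pos: [0.5325, 0.0449, 0.1516]
eef_rot: [0.125, 0.992, 0.0, -0.0]
wrist_force: [0.3, 0.6, -1.1]
grip_width: 0.0136
grip_force: 40.0
```

Run:
```python
from lens import *
go((.5328,.0438,.1528),1.318); lens()
for n in("top","side"):
    c=np.load(n+"4.npy",allow_pickle=True).item(); h=hsv(c); p=proj(c,[.586,.03,.035])[0]
    print(n,"head proj",p, "lens proj",proj(c,[.586,.03,.1715])[0])
c=np.load("top4.npy",allow_pickle=True).item();d=np.load("side4.npy",allow_pickle=True).item()
cv2.imwrite("pics/fin.png",np.hstack([cv2.resize(k["img"][y:y+100,x:x+100],(400,400),interpolation=cv2.INTER_CUBIC) for k,x,y in((c,210,160),(d,235,130))])[...,::-1])
```

```text
TCP [0.5325 0.0449 0.1516] yhead 1.32 shift [-0.6 -1.  -1.2] yaw 0.002 F [ 0.3  0.6 -1.1] w 13.6 gf 40.0 t 21.25
expected lens [0.5858 0.0313 0.1706]
top 45 circ 588.5 10.7 25.2 mean [0.5928 0.0071 0.1745] plane [ 0.1335 -0.2596  0.1672] slope along handle 0.194
side 146 circ 587.9 31.0 30.1 mean [0.5949 0.0256 0.1762] plane [0.0247 0.0165 0.1761] slope along handle 0.02
top head proj [261.9441755  216.34871968] lens proj [258.8061423  209.51524659]
side head proj [280.93753024 211.43881026] lens proj [279.98620824 182.1466454 ]
```

View pics/fin.png

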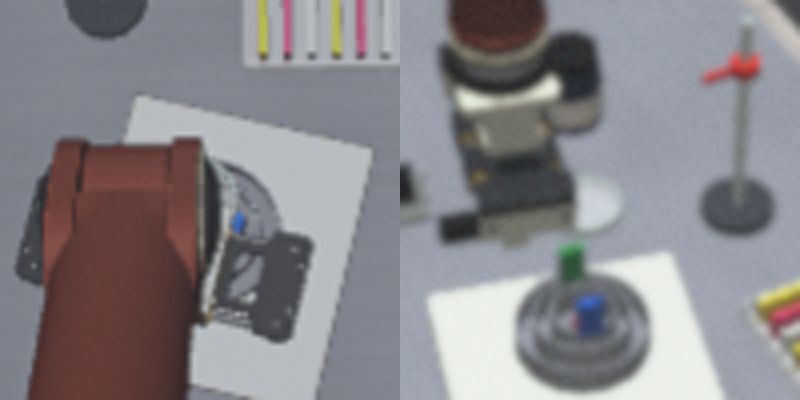

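The side crop shows the loupe held above the nested cups, lens at (598,203), with the marker at (743,67) untouched and nothing near it. One last trim, then hand in.

>>> jog_arm(rows="-0.5 -1 -1 0 0;0 0 0 0 0;0 0 0 0 0;0 0 0 0 0")

```text
time_s: 22.05
eef_pos: [0.5329, 0.0422, 0.1527]
eef_rot: [0.126, 0.992, -0.0, -0.0]
wrist_force: [0.1, -0.5, -1.4]
grip_width: 0.0137
grip_force: 40.0
```

Run:
```python
from go import *
go((.5328,.0438,.1528),1.318)
print(robot.job_done())
```

```text
TCP [0.5329 0.0422 0.1527] yhead 1.318 shift [ 0.5  1.5 -0.1] yaw -0.0 F [ 0.1 -0.5 -1.4] w 13.7 gf 40.0 t 22.05
the job is handed in; nothing more can be done
None
```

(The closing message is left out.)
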